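# Eject the drill chuck and press it onto the tapered spindle

### The arm

A 7-joint arm with a two-finger parallel gripper is mounted at the origin on a cart in front of the work surface, level with it; the furniture and walls round the work are solid. World frame = base frame: x ahead of the robot, y to its left, z up, the work surface at z = 0. Lengths are in m, angles in rad, forces in N, time in s.
With the tool pointing down it reaches from about 0.425 to 0.925 m from the base axis. Payload 6.8 kg.
Tool frame: the origin (TCP) lies at the very end of the fingers, on their centre line; the grasp point (between the pads) lies 19 mm behind it; z points along the fingers, y is the line along which they close (so a half turn about z gives the same grasp; the last joint's range is limited). The gripper opens to 85 mm and grips with 20 to 120 N. Pads are 22 mm wide; open, the fingers measure 114 mm over their backs; the gripper's body (76 mm by 85 mm) begins 54 mm behind the grasp point. The pads swing forward as they close: fully open they stand 13 mm farther back than shut.
Start: joints at [-1.256, 0.477, 0.022, 1.555, -0.011, 1.109, -0.083], TCP at [0.277, 0.616, 0.231] pointing down, gripper open.
Joint ranges: [-2.96, 2.96], [-0.34, 2.1], [-1.41, 1.46], [0.24, 2.44], [-1.37, 4.51], [0.17, 1.92], [-2.96, 2.96]. Speed limits (rad/s): [2.39, 2.39, 3.14, 3.14, 3.14, 3.14, 3.14].

### API

Orientations are given as a unit quaternion [w, x, y, z].
In Python, from station import bot gives the robot as it stands.
- The arm moves only by the tool apply_moves, never from a script. Its argument "deltas" is a list of rows, each a list of 3 entries, a list of its own where there are three numbers: the closure, from 0 (fully open) to 1 (shut), then the shift along the tool's x, y, z in units of 0.2 m (1.0 is 0.2 m), then the turn about the tool's z in units of 2 pi rad (1.0 is 2 pi rad). A call has 1 to 12 rows; each row is the pose to reach, as a shift and turn from the pose commanded when the call began, along the tool's axes at that moment, turning the shorter way round; what a row does not reach only later rows make up. A row lasts 1/10 s, in which the tool goes at most 50 mm and 8.59 degrees, less where a joint would pass 70% of its speed; a pose out of reach is approached as far as the arm can. A call with a number of a shift or a turn outside -1 to 1 is refused whole. A call with a gripper value outside its range is refused whole. The fingers move at their own pace and stop on an object; "squeeze" is the grip in N (left out, the last holds). Time passes only in rows, so rows that repeat a pose let the fingers close. It gives the time, the measured TCP pose, the force, the opening and the grip force at its end, in the units of the state.
- bot.get_obs(): the state, without advancing time (a new reading comes with each control period).
- bot.read_camera(name): name is "side" or "top" or "wrist"; returns a dict with "color" (400x640x3 uint8, red, green, blue), "intrinsics" (3x3 intrinsics, pixels), "pose" (4x4, takes a point from camera to world coordinates); the wrist camera has in their place "hand_eye" (4x4, takes a point from camera to tool coordinates, whose origin is the TCP and whose axes are the flange's). Camera axes: x right, y down, z forward; pixel columns grow to the right and rows downward; lengths in m; the calibration is good to about 2 mm. A picture is of the moment at which its call begins: read the wrist's pose just before it. There is no depth.
- bot.hand_in(): hands the job in; it is judged then, once.
Trained networks look in a picture, given as the dict that the camera call returned (one of the last four; its "shot" number tells which), for a name from the list of things; names that differ only in an ending like _2 or _b are one class to them, and where a whole thing is asked for, a point or a joint stands for the part that bears it (a point fixed in the world has none). Each returns a list of dicts, best first, with "confidence" (0 to 1); they miss things now and then, are a little off and sometimes report something else, mostly with a low value. They report only what shows in the picture. A call takes as long as a camera call. They do not tell look-alikes from the thing itself.
- bot.look_for(picture, target): "point" ([x, y, z] in m, in world coordinates, good to about 4 mm: the middle of the surface that is visible of it).
The state is a dict: "t": time; "q": joint angles; "joint_vel": joint speeds; "joint_torque": joint torques, N m; "eef_pos": TCP position; "tool_rot": TCP orientation; "contact_force": force on the tool from outside, world axes, zero at the start; "torque": the same for the moment, N m; "gripper_width": opening from 0.0 (shut) to 1.0 (fully open); "grasp_force": force on a finger pad.
Only numpy, scipy, OpenCV 4.12 (cv2) and the standard library are available. Lean on these libraries where they do the work, as an engineer would, in place of code of your own. Each camera call takes 0.05 s, during which the arm holds its last target. There are 200 camera calls.

### The job

Press the red lever of the aluminium block all the way down so that the drill chuck rises out of its pocket. Then take the chuck and press it onto the leaning tapered spindle of the blue drive unit until it is fully home, its lower rim flat against the brass collar and held by friction. Let go of it, and leave the yellow box and the yellow tape where they lie.

Things in the scene. Friction and masses are not known exactly. Their poses are not given: they have to be found in the camera images.
- ejector_block: fixed aluminium block, 90 (x) x 72 (y) x 72 mm high, on feet 8 mm high (96 mm wide over them). Origin: centre of its underside. Its red lever points to its own -x. A round pocket, 42 mm across, in the centre of its top holds the chuck; the lifter disc that is its floor is 13 mm above the bench at rest and 47 mm with the lever fully down
- eject_lever (a joint): red ejector lever: 0 rad at rest (sloping up), 0.56 fully down at its stop. Pressing its paddle down, about 6 N, raises lifter and chuck by 34 mm; the lever stays where it is left. Pivot: 56 mm to the block's -x of the block's origin, 58 mm above the bench; it turns about the block's y axis
- paddle (a point): centre of the upper face of the red paddle (34 x 34 mm) at the lever's end, where to press. 82 mm above the bench at rest, 46 mm with the lever fully down; horizontally 117 mm (rest) to 120 mm (down) to the block's -x of the block's origin
- chuck: loose round steel drill chuck, 58 mm long, 0.15 kg. Origin: centre of its open lower rim; z: its axis, to the closed jaw end. 38 mm across at the rim, 32 at z = 38 mm, then a sleeve 36 mm across to z = 53 mm, then a bevelled nose. Tapered bore: 20 mm across at the mouth, 38 mm deep. Starts bore down in the pocket, top about flush; ejected, its upper 33 mm stand above the block
- drive_unit: fixed drive unit: dark base plate 140 x 104 x 10 mm, two grey cheeks and between them a blue barrel 60 mm across that leans 28 degrees from vertical toward the unit's own -x and ends in a brass collar and a steel tapered spindle. Origin: on the underside of the plate, 10 mm to the -x side of the plate's centre
- collar_face (a point): centre of the brass collar's upper face (32 mm across), 114 mm above the bench; z: the spindle's axis, 28 degrees from vertical toward the unit's -x. The spindle stands 36 mm out of it, 8 mm across at the nose, 20 at the foot, with four spring fingers. The chuck slides on freely until its rim is about 12 mm off; then the fingers grip, and a push of 10 to 20 N along the axis drives it home
- drill_box: loose yellow box lying on the bench, 130 x 28 x 22 mm, a bystander. Origin: centre of its underside
- tape_yellow: loose roll of yellow tape lying flat, 84 mm across, 20 mm high, a bystander. Origin: centre of its underside
There are look-alikes about, which are no part of the job. What is shaped like the chuck but pink is not meant.

How it is judged:
By the outcome, as a careful person would: the job done as asked, in the order asked, and still so for the second after the job is handed in, with the robot touching nothing.
It also fails if it takes over 48 s, if anything falls off the work surface, if the arm or the gripper's body presses on something with over 40 N, if the wrist force passes 120 N, or if a joint passes its speed limit or range.

## Working session

There is one attempt and no reset: what is moved stays moved. The work goes in short steps, Python scripts to look and compute and a tool call to move; the robot and the scene stay as the last step left them, time stands still between calls to the robot, and variables do not carry over. Pictures are saved under pics/ and viewed, at most 10 in all, crops included, and the job is handed in when it is done.

Besides the shell and the picture viewer there is one more tool, called in YAML: its name, and indented under it one key for each argument. apply_moves: Moves the arm, as the interface text tells. Its arguments: {"type":"object","properties":{"deltas":{"type":"array","items":{"type":"array"}},"squeeze":{"type":"number"}},"required":["deltas"]}

```bash
ls; mkdir -p pics; python3 - <<'E'
from station import bot
import cv2,numpy as np
o=bot.get_obs(); print({k:np.round(v,3).tolist() for k,v in o.items()})
for c in ['top','side']:
    p=bot.read_camera(c); cv2.imwrite(f'pics/{c}0.png',p['color'][:,:,::-1]); print(c,np.round(p['intrinsics'],1).tolist(),np.round(p['pose'],3).tolist())
    for n in ['ejector_block','eject_lever','paddle','chuck','drive_unit','collar_face','drill_box','tape_yellow']:
        try: print(n,[(np.round(d['point'],3).tolist(),round(d['confidence'],2)) for d in bot.look_for(p,n)][:4])
        except Exception as e: print(n,e)
E
```

```text
pics
{'t': 0.0, 'q': [-1.256, 0.478, 0.022, 1.556, -0.012, 1.109, -0.083], 'joint_vel': [0.001, 0.002, 0.0, -0.002, 0.001, 0.001, 0.0], 'joint_torque': [-0.001, -59.644, 1.607, -28.121, 0.012, 0.009, -0.0], 'eef_pos': [0.277, 0.615, 0.23], 'tool_rot': [-0.0, 0.21, 0.978, -0.001], 'contact_force': [-0.178, 0.316, 0.437], 'torque': [-0.039, 0.041, 0.033], 'grasp_force': 0.0, 'gripper_width': 0.998}
top [[371.5, 0.0, 312.5], [0.0, 371.5, 203.1], [0.0, 0.0, 1.0]] [[-0.026, -0.981, 0.194, 0.363], [-1.0, 0.028, 0.01, 0.03], [-0.015, -0.194, -0.981, 0.943], [0.0, 0.0, 0.0, 1.0]]
ejector_block [([0.614, -0.161, 0.109], 0.65), ([0.57, 0.21, 0.073], 0.64)]
eject_lever []
paddle [([0.491, 0.216, 0.077], 0.77)]
chuck [([0.62, 0.114, 0.055], 0.71), ([0.591, 0.222, 0.072], 0.7), ([0.607, 0.319, 0.052], 0.62)]
drive_unit [([0.594, -0.157, 0.006], 0.73)]
collar_face [([0.615, -0.16, 0.108], 0.83), ([0.49, 0.218, 0.08], 0.28)]
drill_box []
tape_yellow [([0.472, 0.004, 0.02], 0.8)]
side [[370.8, 0.0, 318.9], [0.0, 370.8, 200.9], [0.0, 0.0, 1.0]] [[-0.994, -0.073, 0.08, 0.491], [-0.106, 0.522, -0.846, 0.762], [0.02, -0.85, -0.527, 0.545], [0.0, 0.0, 0.0, 1.0]]
ejector_block [([0.577, 0.257, 0.065], 0.68)]
eject_lever [([0.486, 0.221, 0.079], 0.63)]
paddle [([0.488, 0.222, 0.077], 0.78)]
chuck [([0.624, 0.119, 0.052], 0.83), ([0.608, 0.34, 0.047], 0.79), ([0.596, 0.227, 0.074], 0.47), ([0.617, -0.151, 0.097], 0.42)]
drive_unit [([0.612, -0.141, 0.043], 0.79)]
collar_face [([0.621, -0.154, 0.1], 0.87), ([0.472, 0.021, 0.021], 0.53)]
drill_box [([0.628, -0.006, 0.017], 0.85)]
tape_yellow [([0.475, 0.018, 0.018], 0.63)]
```

View pics/top0.png

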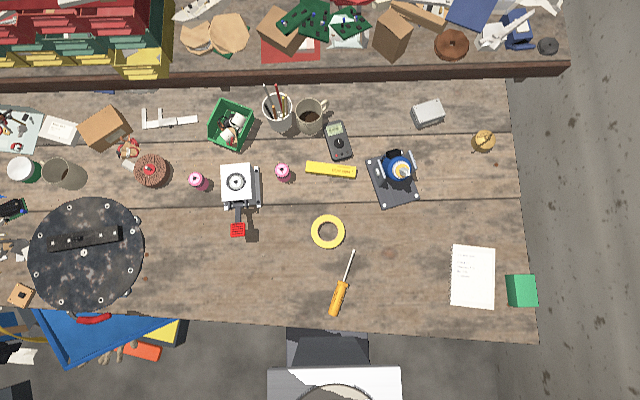

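View pics/side0.png

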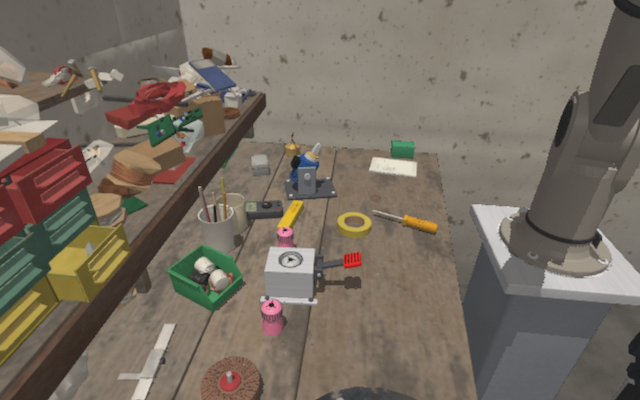

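The top view shows the block at about (240,185), with its paddle at (238,230) pointing toward the robot. The drive unit is at about (395,178), the pink look-alikes at (198,180) and (283,172), and the box and tape lie between the block and the drive unit. Next I'll zoom in.

```bash
python3 - <<'E'
import cv2,numpy as np
t=cv2.imread('pics/top0.png');s=cv2.imread('pics/side0.png')
f=lambda im,x,y:cv2.resize(im[y:y+75,x:x+100],None,fx=4,fy=4,interpolation=cv2.INTER_CUBIC)
cv2.imwrite('pics/zoom.png',np.vstack([np.hstack([f(t,190,160),f(t,345,140)]),np.hstack([f(s,262,240),f(s,265,135)])]))
E
```

```text
(no output)
```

View pics/zoom.png

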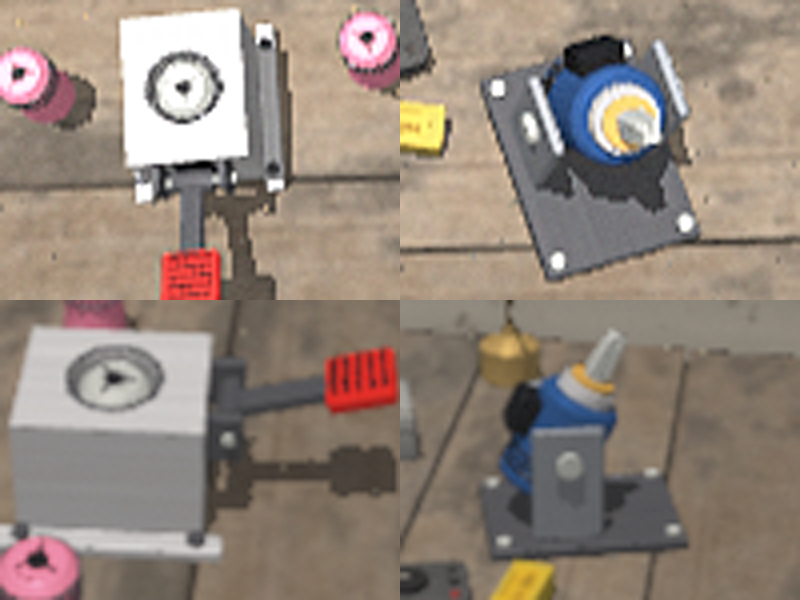

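```bash
cat > h.py <<'E'
import numpy as np
from scipy.optimize import least_squares
TK=np.array([[371.5,0,312.5],[0,371.5,203.1],[0,0,1]]);SK=np.array([[370.8,0,318.9],[0,370.8,200.9],[0,0,1]])
def proj(K,T,P):
    P=np.atleast_2d(P);c=(P-T[:3,3])@T[:3,:3]; q=c@K.T; return q[:,:2]/q[:,2:]
def place(p,L):
    x,y,a=p;L=np.atleast_2d(np.array(L,float));c,s=np.cos(a),np.sin(a)
    return np.c_[x+c*L[:,0]-s*L[:,1],y+s*L[:,0]+c*L[:,1],L[:,2]]
E
cat > fit.py <<'E'
from h import *
from station import bot
pt=bot.read_camera('top');ps=bot.read_camera('side')
t=lambda z,ox,oy,zx,zy:np.array([[ox+(u-zx)/4,oy+(v-zy)/4] for u,v in z])-0.375
bt=t([(120,18),(240,10),(248,155),(126,165),(183,87),(192,280)],190,160,0,0)
bs=t([(10,425),(35,327),(212,335),(205,430),(115,378),(362,379)],262,240,0,300)
m=1e-3*np.array([(45,36,72),(45,-36,72),(-45,-36,72),(-45,36,72),(0,0,72),(-117,0,82)])
dt=t([(482,80),(552,280),(700,238)],345,140,400,0); mt=1e-3*np.array([(80,52,10),(-60,52,10),(-60,-52,10)])
ds=t([(482,485),(495,556),(688,543),(665,475)],265,135,400,300); ms=1e-3*np.array([(80,-52,10),(80,52,10),(-60,52,10),(-60,-52,10)])
ct=t([(632,124),(652,126)],345,140,400,0); cs=t([(590,378),(614,335)],265,135,400,300)
T,S=lambda P:proj(pt['intrinsics'],pt['pose'],P),lambda P:proj(ps['intrinsics'],ps['pose'],P)
r=least_squares(lambda p:np.r_[(T(place(p,m))-bt).ravel(),(S(place(p,m))-bs).ravel()],[.59,.22,0])
print('block',r.x.round(4));print(r.fun.reshape(-1,2).round(1).tolist())
print('paddle',place(r.x,m[5]).round(4))
r=least_squares(lambda p:np.r_[(T(place(p,mt))-dt).ravel(),(S(place(p,ms))-ds).ravel()],[.6,-.15,.3])
print('drive',r.x.round(4));print(r.fun.reshape(-1,2).round(1).tolist())
a0=r.x[2]; d=r.x
def g(p):
    P=place([p[0],p[1],d[2]],[(0,0,.114),(-.036*np.sin(np.radians(28)),0,.114+.036*np.cos(np.radians(28)))])
    return np.r_[(T(P)-ct).ravel(),(S(P)-cs).ravel()]
r=least_squares(g,[.61,-.16]);print('collar',r.x.round(4),r.fun.reshape(-1,2).round(1).tolist())
c,s=np.cos(d[2]),np.sin(d[2]);v=r.x-d[:2];print('collar in unit frame',c*v[0]+s*v[1],-s*v[0]+c*v[1])
E
python3 fit.py
```

```text
block [0.5943 0.2229 0.0582]
[[0.8, 0.8], [0.1, 0.3], [0.1, -0.1], [0.7, -0.1], [0.5, 0.1], [-0.4, -0.9], [-0.1, 0.4], [-0.1, 0.3], [0.3, 0.4], [-0.2, 1.5], [0.2, 0.4], [-0.4, -1.0]]
paddle [[0.4775 0.2161 0.082 ]]
drive [ 0.5955 -0.1708  0.2585]
[[-0.5, 0.0], [-1.1, 0.6], [0.7, -0.2], [-0.3, -0.7], [-0.7, -0.5], [0.8, -0.3], [-0.1, -0.7]]
collar [ 0.601 -0.171] [[-0.3, -1.5], [0.3, 1.0], [0.1, 0.2], [0.3, -0.0]]
collar in unit frame 0.0052584543991053626 -0.0016144418464000443
```

```bash
cat >> h.py <<'E'
from scipy.spatial.transform import Rotation as R
def rowto(o,P,xang=None):
    "shift (units of .2 m, tool axes) and turn (units of 2pi) to world P with tool x at world angle xang (deg)"
    w,x,y,z=o['tool_rot'];M=R.from_quat([x,y,z,w]).as_matrix()
    s=M.T@(np.array(P)-o['eef_pos'])/.2
    cur=np.degrees(np.arctan2(M[1,0],M[0,0]))
    t=0 if xang is None else -((xang-cur+180)%360-180)/360
    return s.round(4).tolist(),round(t,4),'xang',cur.round(1)
def st(o): print({k:np.round(o[k],3).tolist() for k in ['t','eef_pos','contact_force','gripper_width','grasp_force']})
E
python3 - <<'E'
from h import *; from station import bot
o=bot.get_obs();st(o);print(rowto(o,[.479,.217,.12],183.3))
E
```

```text
{'t': 1.0, 'eef_pos': [0.277, 0.616, 0.231], 'contact_force': [0.365, 0.477, 0.229], 'gripper_width': 0.999, 'grasp_force': 0.0}
([-1.739, -1.4028, 0.5565], np.float64(-0.0765), 'xang', np.float64(155.8))
```

apply_moves:
  deltas:
    - [1,[-0.9,-0.7,0.2],-0.0765]
    - [1,[-0.9,-0.7,0.2],-0.0765]
    - [1,[-0.9,-0.7,0.2],-0.0765]
    - [1,[-0.9,-0.7,0.2],-0.0765]
    - [1,[-0.9,-0.7,0.2],-0.0765]
    - [1,[-0.9,-0.7,0.2],-0.0765]
    - [1,[-0.9,-0.7,0.2],-0.0765]
    - [1,[-0.9,-0.7,0.2],-0.0765]

```text
t: 1.8
eef_pos: [0.3829, 0.4157, 0.1917]
tool_rot: [0.0, -0.03, 1.0, 0.001]
contact_force: [0.3, 1.3, -1.5]
gripper_width: -0.004
grasp_force: 0.0
```

```bash
python3 - <<'E'
from h import *; from station import bot
o=bot.get_obs();st(o);print(rowto(o,[.479,.217,.11],183.3))
E
```

```text
{'t': 1.8, 'eef_pos': [0.383, 0.416, 0.192], 'contact_force': [0.286, 1.285, -1.48], 'gripper_width': -0.004, 'grasp_force': 0.0}
([-0.4203, -1.0209, 0.407], np.float64(0.0003), 'xang', np.float64(-176.6))
```

apply_moves:
  deltas:
    - [1,[-0.42,-1.0,0.2],0]
    - [1,[-0.42,-1.0,0.2],0]
    - [1,[-0.42,-1.0,0.2],0]
    - [1,[-0.42,-1.0,0.2],0]
    - [1,[-0.42,-1.0,0.4],0]
    - [1,[-0.42,-1.0,0.4],0]
    - [1,[-0.42,-1.0,0.4],0]

```text
t: 2.5
eef_pos: [0.4785, 0.2207, 0.1109]
tool_rot: [-0.001, -0.03, 1.0, 0.0]
contact_force: [-0.4, 0.2, 0.7]
gripper_width: -0.0
grasp_force: 0.0
```

```bash
python3 - <<'E'
from h import *; from station import bot
import cv2
o=bot.get_obs();st(o);print(rowto(o,[.479,.217,.04],183.3))
p=bot.read_camera('wrist');cv2.imwrite('pics/w1.png',p['color'][:,:,::-1]);print(p['hand_eye'].round(3).tolist(),p['intrinsics'].round(1).tolist())
for n in ['paddle','chuck']:print(n,[(np.round(d['point'],4).tolist(),round(d['confidence'],2)) for d in bot.look_for(p,n)])
E
```

```text
{'t': 2.5, 'eef_pos': [0.479, 0.221, 0.111], 'contact_force': [-0.42, 0.177, 0.681], 'gripper_width': -0.0, 'grasp_force': 0.0}
([-0.0018, -0.0185, 0.3547], np.float64(0.0003), 'xang', np.float64(-176.6))
[[-0.001, -0.957, -0.289, 0.074], [1.0, -0.001, -0.001, -0.001], [0.001, -0.289, 0.957, -0.143], [0.0, 0.0, 0.0, 1.0]] [[349.1, 0.0, 318.2], [0.0, 349.1, 193.5], [0.0, 0.0, 1.0]]
paddle [([0.4682, 0.2189, 0.0849], 0.92)]
chuck [([0.6019, 0.3162, 0.0315], 0.6), ([0.6231, 0.1318, 0.0219], 0.45)]
```

View pics/w1.png

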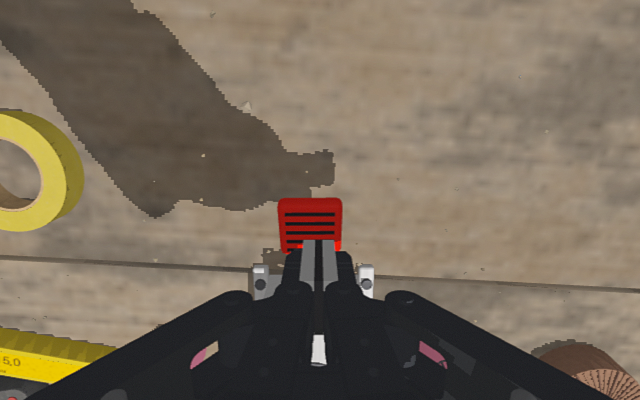

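The wrist view shows the paddle at columns 278–342, with its outer edge at row 198, just beyond the closed fingertips at about (318,245).

```bash
cat >> h.py <<'E'
def wray(p,o,uv,z):
    "world point at height z seen at wrist pixel uv"
    w,x,y,zz=o['tool_rot'];M=R.from_quat([x,y,zz,w]).as_matrix();H=p['hand_eye'];K=p['intrinsics']
    c=M@(H[:3,3])+o['eef_pos'];d=M@H[:3,:3]@np.array([(uv[0]-K[0,2])/K[0,0],(uv[1]-K[1,2])/K[1,1],1.])
    return c+d*(z-c[2])/d[2]
E
python3 - <<'E'
from h import *; from station import bot
o=bot.get_obs();p=bot.read_camera('wrist')
for uv,z in [((278,200),.09),((342,200),.09),((281,250),.08),((340,250),.08)]: print(wray(p,o,uv,z).round(4))
E
```

```text
[0.4603 0.2    0.09  ]
[0.4583 0.2318 0.09  ]
[0.4925 0.2014 0.08  ]
[0.4906 0.234  0.08  ]
```

apply_moves:
  deltas:
    - [1,[0.01,-0.02,0.1],0]
    - [1,[0.01,-0.02,0.14],0]
    - [1,[0.01,-0.02,0.18],0]
    - [1,[0.01,-0.02,0.22],0]
    - [1,[0.015,-0.02,0.25],0]
    - [1,[0.015,-0.02,0.28],0]
    - [1,[0.02,-0.02,0.3],0]
    - [1,[0.02,-0.02,0.315],0]
    - [1,[0.02,-0.02,0.325],0]
    - [1,[0.02,-0.02,0.335],0]
    - [1,[0.02,-0.02,0.335],0]
    - [1,[0.02,-0.02,0.335],0]

```text
t: 3.9
eef_pos: [0.477, 0.2164, 0.0475]
tool_rot: [0.002, -0.029, 1.0, 0.001]
contact_force: [-5.7, -4.0, 27.9]
gripper_width: 0.0
grasp_force: 14.4
```

apply_moves:
  deltas:
    - [1,[0,0,-0.2],0]
    - [1,[0,0,-0.4],0]
    - [0,[0,0,-0.7],0]
    - [0,[-0.2,0.03,-0.7],0]
    - [0,[-0.4,0.03,-0.7],0]
    - [0,[-0.4,0.03,-0.7],0]
    - [0,[-0.4,0.03,-0.7],0]

```text
t: 4.6
eef_pos: [0.555, 0.226, 0.1843]
tool_rot: [-0.0, -0.029, 1.0, 0.0]
contact_force: [0.3, 0.9, 0.1]
gripper_width: 0.845
grasp_force: 0.0
```

```bash
python3 - <<'E'
from h import *; from station import bot
import cv2
o=bot.get_obs();st(o);print(rowto(o,[.594,.223,.13],183.3))
p=bot.read_camera('wrist');cv2.imwrite('pics/w2.png',p['color'][:,:,::-1])
for n in ['paddle','chuck']:print(n,[(np.round(d['point'],4).tolist(),round(d['confidence'],2)) for d in bot.look_for(p,n)])
s=bot.read_camera('side');
for n in ['paddle','chuck']:print(n,[(np.round(d['point'],4).tolist(),round(d['confidence'],2)) for d in bot.look_for(s,n)])
a=p['color'][:,:,::-1];b=cv2.resize(s['color'][200:310,240:400,::-1],(640,440),interpolation=cv2.INTER_CUBIC)
cv2.imwrite('pics/c2.png',cv2.resize(np.vstack([a,b]),None,fx=.7,fy=.7))
E
```

```text
{'t': 4.6, 'eef_pos': [0.555, 0.226, 0.184], 'contact_force': [0.282, 0.869, 0.128], 'gripper_width': 0.845, 'grasp_force': 0.0}
([-0.1936, -0.0263, 0.2717], np.float64(0.0), 'xang', np.float64(-176.7))
paddle [([0.4844, 0.2199, 0.0508], 0.58)]
chuck [([0.6215, 0.1167, 0.0559], 0.92), ([0.6008, 0.326, 0.0538], 0.72), ([0.4852, 0.2207, 0.0497], 0.63), ([0.5854, 0.2201, 0.0989], 0.58)]
paddle [([0.4895, 0.2227, 0.0476], 0.91)]
chuck [([0.6083, 0.345, 0.0463], 0.96), ([0.6262, 0.119, 0.0554], 0.73), ([0.5917, 0.2336, 0.1022], 0.58)]
```

View pics/c2.png

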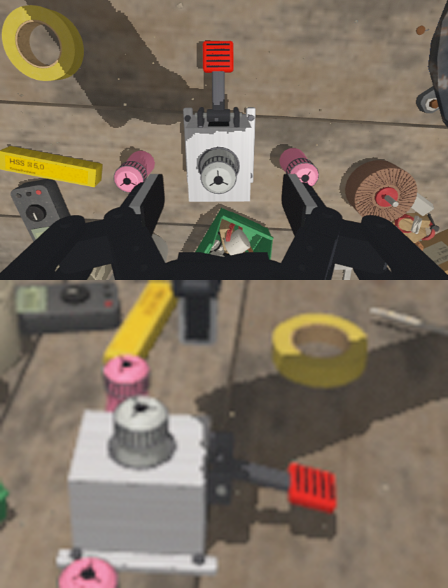

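The chuck now stands out of the pocket with the lever down. Its nose centre is at about (311,257) in the full wrist image.

```bash
python3 - <<'E'
from h import *; from station import bot
o=bot.get_obs();p=bot.read_camera('wrist')
P=wray(p,o,(311.5,257),.105);print(P.round(4)); print(rowto(o,[P[0],P[1],.076],183.3))
E
```

```text
[0.5942 0.2224 0.105 ]
([-0.2002, -0.029, 0.5412], np.float64(0.0002), 'xang', np.float64(-176.6))
```

apply_moves:
  deltas:
    - [0,[-0.2,-0.03,0.1],0]
    - [0,[-0.2,-0.03,0.3],0]
    - [0,[-0.2,-0.03,0.45],0]
    - [0,[-0.2,-0.03,0.535],0]
    - [0,[-0.2,-0.03,0.535],0]
    - [1,[-0.2,-0.03,0.535],0]
    - [1,[-0.2,-0.03,0.535],0]
    - [1,[-0.2,-0.03,0.535],0]
    - [1,[-0.2,-0.03,0.535],0]
    - [1,[-0.2,-0.03,0.535],0]
    - [1,[-0.2,-0.03,0.535],0]
    - [1,[-0.2,-0.03,0.535],0]
  squeeze: 40

```text
t: 6.15
eef_pos: [0.5956, 0.2223, 0.0778]
tool_rot: [0.001, -0.029, 1.0, 0.0]
contact_force: [0.5, 1.2, 2.9]
gripper_width: 0.403
grasp_force: 39.5
```

apply_moves:
  deltas:
    - [0.4,[0,0,0],0]
    - [0.4,[0,0,0],0]
    - [0.4,[0,0,0.022],0]
    - [0.4,[0,0,0.022],0]
    - [1,[0,0,0.022],0]
    - [1,[0,0,0.022],0]
    - [1,[0,0,0.022],0]
    - [1,[0,0,0.022],0]
    - [1,[0,0,0.022],0]
  squeeze: 40

```text
t: 7.05
eef_pos: [0.595, 0.2219, 0.0728]
tool_rot: [-0.0, -0.029, 1.0, -0.0]
contact_force: [0.2, -1.1, -1.1]
gripper_width: 0.405
grasp_force: 39.9
```

```bash
python3 - <<'E'
from h import *; from station import bot
import cv2
o=bot.get_obs();st(o)
p=bot.read_camera('wrist');s=bot.read_camera('side')
a=p['color'][:,:,::-1];b=cv2.resize(s['color'][200:310,240:400,::-1],(640,440),interpolation=cv2.INTER_CUBIC)
cv2.imwrite('pics/c3.png',cv2.resize(np.vstack([a[150:],b]),None,fx=.8,fy=.8))
E
```

```text
{'t': 7.05, 'eef_pos': [0.595, 0.222, 0.073], 'contact_force': [0.246, -1.058, -1.136], 'gripper_width': 0.405, 'grasp_force': 39.857}
```

View pics/c3.png

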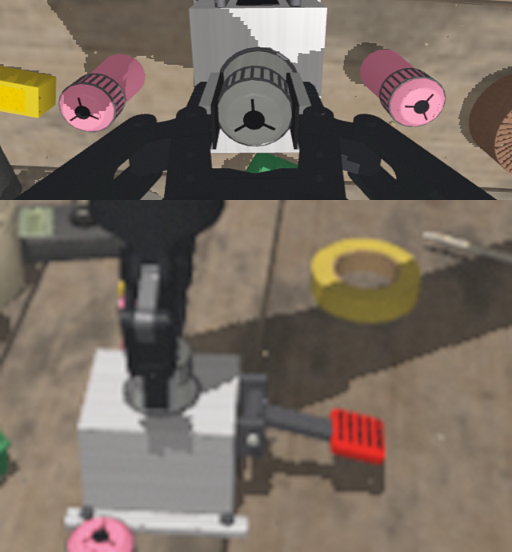

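apply_moves:
  deltas:
    - [1,[0,0,-0.04],0]
    - [1,[0,0,-0.085],0]
    - [1,[0,0,-0.085],0]
    - [1,[0.02,0,-0.085],0]
    - [1,[0.04,0,-0.085],0]
    - [1,[0.06,0,-0.085],0]
    - [1,[0.08,0,-0.085],0]
    - [1,[0.1,0,-0.085],0]
    - [1,[0.115,0,-0.085],0]
    - [1,[0.115,0,-0.085],0]
  squeeze: 25

```text
t: 8.15
eef_pos: [0.5744, 0.2217, 0.0916]
tool_rot: [0.003, -0.029, 1.0, 0.001]
contact_force: [5.4, 1.3, 4.8]
gripper_width: 0.401
grasp_force: 40.3
```

```bash
python3 - <<'E'
from h import *; from station import bot
import cv2
o=bot.get_obs();st(o)
p=bot.read_camera('wrist');s=bot.read_camera('side')
a=p['color'][:,:,::-1];b=cv2.resize(s['color'][200:310,240:400,::-1],(640,440),interpolation=cv2.INTER_CUBIC)
cv2.imwrite('pics/c4.png',cv2.resize(np.vstack([a[150:],b]),None,fx=.8,fy=.8))
E
```

```text
{'t': 8.15, 'eef_pos': [0.574, 0.222, 0.092], 'contact_force': [5.395, 1.333, 4.771], 'gripper_width': 0.401, 'grasp_force': 40.26}
```

View pics/c4.png

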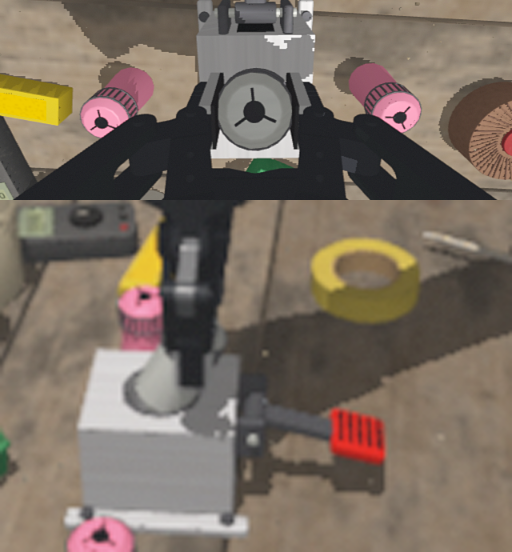

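apply_moves:
  deltas:
    - [1,[0.115,0,-0.1],0]
    - [1,[0.115,0,-0.2],0]
    - [1,[0.115,0,-0.35],0]
    - [1,[0.115,0,-0.5],0]
    - [1,[0.14,-0.1,-0.5],0]
    - [1,[0.16,-0.25,-0.5],-0.005]
    - [1,[0.18,-0.4,-0.5],-0.01]
    - [1,[0.2,-0.55,-0.5],-0.015]
    - [1,[0.22,-0.7,-0.5],-0.02]
    - [1,[0.24,-0.85,-0.5],-0.025]
    - [1,[0.26,-0.95,-0.5],-0.03]
    - [1,[0.26,-1.0,-0.5],-0.032]
  squeeze: 60

```text
t: 9.45
eef_pos: [0.5293, 0.0143, 0.1885]
tool_rot: [-0.002, -0.128, 0.992, -0.0]
contact_force: [-0.2, 0.5, -1.8]
gripper_width: 0.401
grasp_force: 60.0
```

```bash
python3 - <<'E'
from h import *; from station import bot
o=bot.get_obs();st(o);print(rowto(o,[.52,-.19,.19],194.8))
E
```

```text
{'t': 9.45, 'eef_pos': [0.529, 0.014, 0.188], 'contact_force': [-0.248, 0.48, -1.843], 'gripper_width': 0.401, 'grasp_force': 60.05}
([0.3037, -0.9766, -0.0059], np.float64(-0.0003), 'xang', np.float64(-165.3))
```

apply_moves:
  deltas:
    - [1,[0.05,-0.15,-0.05],0]
    - [1,[0.1,-0.3,-0.05],0]
    - [1,[0.15,-0.45,-0.05],0]
    - [1,[0.2,-0.6,-0.05],0]
    - [1,[0.25,-0.75,-0.05],0]
    - [1,[0.3,-0.9,-0.05],0]
    - [1,[0.3,-0.97,-0.05],0]
    - [1,[0.3,-0.97,-0.05],0]

```text
t: 10.25
eef_pos: [0.5222, -0.1871, 0.1989]
tool_rot: [-0.001, -0.127, 0.992, -0.0]
contact_force: [0.3, 0.6, -1.6]
gripper_width: 0.395
grasp_force: 60.1
```

```bash
python3 - <<'E'
from h import *; from station import bot
import cv2
o=bot.get_obs();st(o)
p=bot.read_camera('wrist');s=bot.read_camera('side')
a=p['color'][:,:,::-1];b=cv2.resize(s['color'][110:200,250:390,::-1],(784,504),interpolation=cv2.INTER_CUBIC)
cv2.imwrite('pics/c5.png',np.vstack([cv2.resize(b,(640,411))[:340],a[140:]]))
E
```

```text
{'t': 10.25, 'eef_pos': [0.522, -0.187, 0.199], 'contact_force': [0.256, 0.643, -1.554], 'gripper_width': 0.395, 'grasp_force': 60.097}
```

View pics/c5.png

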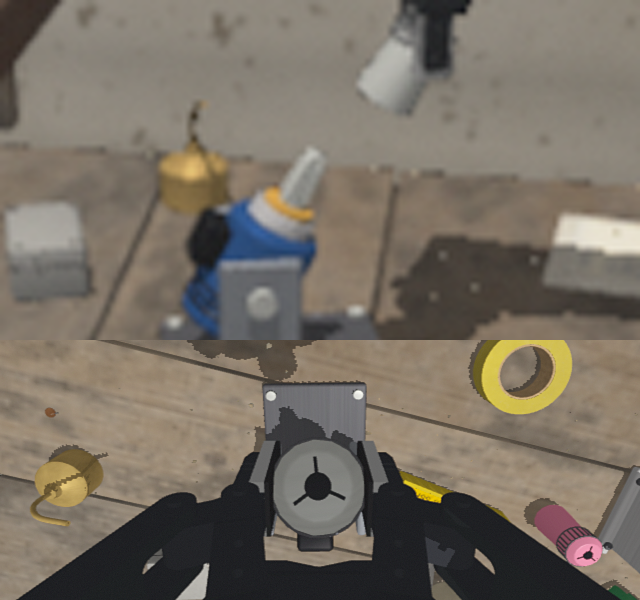

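```bash
python3 - <<'E'
from h import *; from station import bot
import cv2
o=bot.get_obs();s=bot.read_camera('side')
w,x,y,z=o['tool_rot'];M=R.from_quat([x,y,z,w]).as_matrix();n=M[:,1];X=M[:,0]
def ray(uv,P0):
    d=s['pose'][:3,:3]@np.linalg.solve(s['intrinsics'],[uv[0],uv[1],1]);c=s['pose'][:3,3]
    return c+d*((P0-c)@n)/(d@n)
f=lambda u,v:(250+u/4.571-.4,110+v/4.571-.4)
e=o['eef_pos']
for nm,uv in [('rimc',(386,97)),('rimL',(360,88)),('rimR',(412,106))]:
    P=ray(f(*uv),e);D=P-e;print(nm,P.round(4),'along X',(D@X).round(4),'dz',D[2].round(4))
    dx=-(D@X);dz=.0202-D[2];print(' tilt',np.degrees(np.arctan2(dx,dz)),np.hypot(dx,dz))
c=np.array([.601,-.171,.114])
for uv in [(290,208),(315,152)]:
    P=ray(f(*uv),c);D=P-c;print('spindle',P.round(4),(D@X).round(4),D[2].round(4))
print(X,e)
a=.4695*X+np.array([0,0,.8829])
for d in (.05,.036,.03,.02,.012,0): print(d,rowto(o,c+(d+.046)*a-np.array([0,0,.0202]),194.8))
E
```

```text
rimc [ 0.5439 -0.1781  0.1831] along X -0.0217 dz -0.0159
 tilt 30.96960204403047 0.04214873585216843
rimL [ 0.559  -0.1741  0.1892] along X -0.0373 dz -0.0098
 tilt 51.182812563109984 0.047897532095515664
rimR [ 0.5286 -0.1822  0.1769] along X -0.0059 dz -0.0221
 tilt 7.917945957092812 0.04273089662168279
spindle [ 0.5988 -0.1716  0.1114] 0.0023 -0.0026
spindle [ 0.5846 -0.1754  0.1472] 0.017 0.0332
[-0.96652394 -0.25657293  0.00134616] [ 0.52295017 -0.18372497  0.19907209]
0.05 ([-0.1683, -0.0388, 0.102], np.float64(0.0002), 'xang', np.float64(-165.1))
0.036 ([-0.2012, -0.0389, 0.1638], np.float64(0.0002), 'xang', np.float64(-165.1))
0.03 ([-0.2154, -0.0389, 0.1903], np.float64(0.0002), 'xang', np.float64(-165.1))
0.02 ([-0.2389, -0.039, 0.2344], np.float64(0.0002), 'xang', np.float64(-165.1))
0.012 ([-0.2577, -0.0391, 0.2697], np.float64(0.0002), 'xang', np.float64(-165.1))
0 ([-0.286, -0.0391, 0.3227], np.float64(0.0002), 'xang', np.float64(-165.1))
```

apply_moves:
  deltas:
    - [1,[-0.05,-0.03,0.0],0]
    - [1,[-0.1,-0.039,0.03],0]
    - [1,[-0.14,-0.039,0.07],0]
    - [1,[-0.168,-0.039,0.1],0]
    - [1,[-0.168,-0.039,0.1],0]
    - [1,[-0.168,-0.039,0.1],0]
  squeeze: 40

```text
t: 11.0
eef_pos: [0.5577, -0.1837, 0.1793]
tool_rot: [-0.001, -0.129, 0.992, 0.0]
contact_force: [-0.2, 0.2, -1.3]
gripper_width: 0.397
grasp_force: 60.1
```

```bash
python3 - <<'E'
from h import *; from station import bot
import cv2
o=bot.get_obs();st(o)
p=bot.read_camera('wrist');s=bot.read_camera('side');t=bot.read_camera('top')
z=lambda im,x,y:cv2.resize(im[y:y+75,x:x+100,::-1],(400,300),interpolation=cv2.INTER_CUBIC)
cv2.imwrite('pics/c6.png',np.hstack([z(s['color'],275,110),z(t['color'],345,135)]))
o=bot.get_obs();st(o)
c=np.array([.601,-.171,.114]);a=np.array([-.4539,-.1199,.8829])
for d in (.05,.036,.03,.02,.012,0): print(d,rowto(o,c+(d+.046)*a-np.array([0,0,.0202]),194.8))
E
```

```text
{'t': 11.0, 'eef_pos': [0.558, -0.184, 0.179], 'contact_force': [-0.177, 0.233, -1.252], 'gripper_width': 0.397, 'grasp_force': 60.073}
{'t': 11.15, 'eef_pos': [0.558, -0.184, 0.18], 'contact_force': [-0.669, -0.419, -0.698], 'gripper_width': 0.398, 'grasp_force': 60.073}
0.05 ([-0.0006, 0.0085, 0.0079], np.float64(0.0), 'xang', np.float64(-165.2))
0.036 ([-0.0335, 0.0085, 0.0697], np.float64(0.0), 'xang', np.float64(-165.2))
0.03 ([-0.0475, 0.0085, 0.0962], np.float64(0.0), 'xang', np.float64(-165.2))
0.02 ([-0.071, 0.0085, 0.1403], np.float64(0.0), 'xang', np.float64(-165.2))
0.012 ([-0.0898, 0.0085, 0.1756], np.float64(0.0), 'xang', np.float64(-165.2))
0 ([-0.1179, 0.0085, 0.2286], np.float64(0.0), 'xang', np.float64(-165.2))
```

View pics/c6.png

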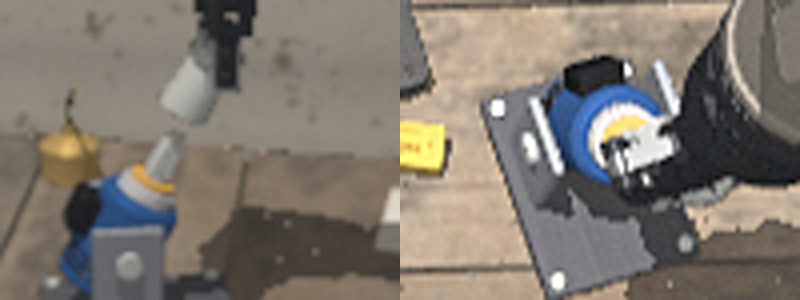

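The side view shows the chuck tilted in line with the spindle, its rim at about (187,108) just above the spindle tip at (177,125). I'll insert it now.

apply_moves:
  deltas:
    - [1,[-0.017,0.008,0.038],0]
    - [1,[-0.034,0.008,0.07],0]
    - [1,[-0.047,0.008,0.096],0]
    - [1,[-0.06,0.008,0.12],0]
    - [1,[-0.071,0.008,0.14],0]
    - [1,[-0.071,0.008,0.14],0]
  squeeze: 40

```text
t: 11.75
eef_pos: [0.5701, -0.179, 0.1504]
tool_rot: [-0.002, -0.129, 0.992, 0.0]
contact_force: [-3.8, -2.6, -6.3]
gripper_width: 0.395
grasp_force: 59.6
```

```bash
cat > chk.py <<'E'
from h import *; from station import bot
import cv2,sys
s=bot.read_camera('side')
o=bot.get_obs();st(o)
c=np.array([.601,-.171,.114]);a=np.array([-.4539,-.1199,.8829])
print('d from pose',(o['eef_pos']+[0,0,.0202]-c)@a-.046,'off',(o['eef_pos']+np.array([0,0,.0202])-c-a*((o['eef_pos']+[0,0,.0202]-c)@a)).round(4))
for d in (.02,.012,.006,0,-.004): print(d,rowto(o,c+(d+.046)*a-np.array([0,0,.0202]),194.8)[:2])
if len(sys.argv)>1: cv2.imwrite(sys.argv[1],cv2.resize(s['color'][110:185,275:375,::-1],(600,450),interpolation=cv2.INTER_CUBIC))
E
python3 chk.py pics/c7.png
```

```text
{'t': 11.8, 'eef_pos': [0.57, -0.179, 0.151], 'contact_force': [-3.057, -1.464, -6.219], 'gripper_width': 0.397, 'grasp_force': 59.528}
d from pose 0.019054550106811424 off [-0.0013 -0.0002 -0.0007]
0.02 ([-0.0042, -0.0009, -0.0076], np.float64(0.0))
0.012 ([-0.0231, -0.0009, 0.0277], np.float64(0.0))
0.006 ([-0.0372, -0.0009, 0.0541], np.float64(0.0))
0 ([-0.0514, -0.0009, 0.0806], np.float64(0.0))
-0.004 ([-0.0608, -0.0009, 0.0982], np.float64(0.0))
```

View pics/c7.png

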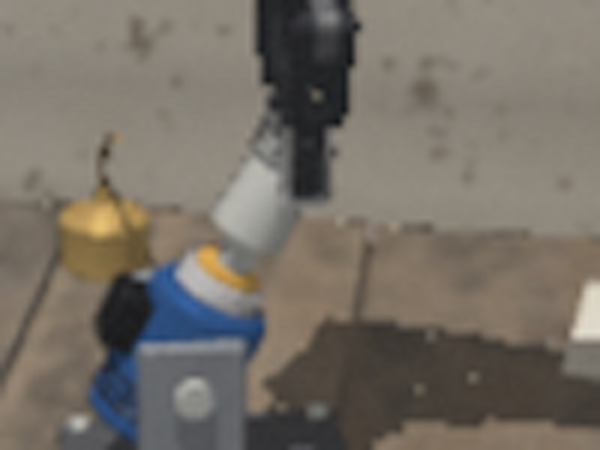

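apply_moves:
  deltas:
    - [1,[0.003,0,0.02],0]
    - [1,[-0.006,0,0.036],0]
    - [1,[-0.013,0,0.05],0]
    - [1,[-0.018,0,0.06],0]
    - [1,[-0.018,0,0.06],0]
  squeeze: 100

```text
t: 12.3
eef_pos: [0.5743, -0.1781, 0.1396]
tool_rot: [-0.001, -0.129, 0.992, -0.0]
contact_force: [-4.1, -3.3, -3.2]
gripper_width: 0.389
grasp_force: 99.4
```

```bash
python3 chk.py
```

```text
{'t': 12.35, 'eef_pos': [0.574, -0.178, 0.14], 'contact_force': [-4.52, -3.578, -3.271], 'gripper_width': 0.39, 'grasp_force': 99.359}
d from pose 0.007400041143852419 off [-0.0025 -0.0007 -0.0014]
0.02 ([0.0168, 0.0002, -0.0624], np.float64(0.0))
0.012 ([-0.0021, 0.0002, -0.0271], np.float64(0.0))
0.006 ([-0.0162, 0.0002, -0.0007], np.float64(0.0))
0 ([-0.0303, 0.0002, 0.0258], np.float64(0.0))
-0.004 ([-0.0397, 0.0002, 0.0435], np.float64(0.0))
```

apply_moves:
  deltas:
    - [1,[-0.003,0,0.012],0]
    - [1,[-0.008,0,0.022],0]
    - [1,[-0.013,0,0.032],0]
    - [1,[-0.013,0,0.032],0]

```text
t: 12.75
eef_pos: [0.5762, -0.1777, 0.1354]
tool_rot: [-0.001, -0.129, 0.992, 0.0]
contact_force: [-12.2, -0.7, 16.4]
gripper_width: 0.387
grasp_force: 101.4
```

```bash
python3 chk.py
```

```text
{'t': 12.8, 'eef_pos': [0.576, -0.178, 0.135], 'contact_force': [-13.644, -0.798, 16.84], 'gripper_width': 0.389, 'grasp_force': 101.402}
d from pose 0.0027623753136417697 off [-0.0026 -0.0008 -0.0014]
0.02 ([0.0269, 0.0005, -0.0833], np.float64(-0.0001))
0.012 ([0.0081, 0.0005, -0.048], np.float64(-0.0001))
0.006 ([-0.006, 0.0004, -0.0215], np.float64(-0.0001))
0 ([-0.0201, 0.0004, 0.0049], np.float64(-0.0001))
-0.004 ([-0.0295, 0.0004, 0.0226], np.float64(-0.0001))
```

apply_moves:
  deltas:
    - [1,[-0.005,0,0.009],0]
    - [1,[-0.009,0,0.018],0]
    - [1,[-0.009,0,0.018],0]
    - [1,[-0.009,0,0.018],0]

```text
t: 13.2
eef_pos: [0.5765, -0.1777, 0.1352]
tool_rot: [-0.002, -0.128, 0.992, 0.001]
contact_force: [-28.9, 2.6, 47.5]
gripper_width: 0.392
grasp_force: 104.7
```

```bash
python3 chk.py
```

```text
{'t': 13.25, 'eef_pos': [0.576, -0.178, 0.135], 'contact_force': [-28.518, 3.056, 46.167], 'gripper_width': 0.391, 'grasp_force': 104.678}
d from pose 0.0024952464491147033 off [-0.0025 -0.0009 -0.0014]
0.02 ([0.028, 0.0011, -0.0843], np.float64(-0.0002))
0.012 ([0.0091, 0.0011, -0.049], np.float64(-0.0002))
0.006 ([-0.0051, 0.001, -0.0226], np.float64(-0.0002))
0 ([-0.0192, 0.001, 0.0039], np.float64(-0.0002))
-0.004 ([-0.0287, 0.001, 0.0215], np.float64(-0.0002))
```

```bash
python3 - <<'E'
from h import *; from station import bot
import cv2
def asc(im,x0,x1,y0,y1):
    hsv=cv2.cvtColor(im,cv2.COLOR_RGB2HSV)
    for y in range(y0,y1):
        print(y,''.join('B' if 95<h<130 and s>100 else 'O' if 12<h<32 and s>110 and v>120 else (str(min(9,v//26)) if s<45 else '-') for h,s,v in hsv[y,x0:x1].astype(int)))
s0=cv2.imread('pics/side0.png')[:,:,::-1]
print('before');asc(np.ascontiguousarray(s0),296,330,130,166)
s=bot.read_camera('side');print('now');asc(s['color'],296,330,130,166)
c=np.array([.601,-.171,.114]);a=np.array([-.4539,-.1199,.8829]);e1=np.cross(a,[0,0,1]);e1/=np.linalg.norm(e1);e2=np.cross(a,e1)
th=np.linspace(0,2*np.pi,13)[:-1]
for d in (0,.006):
    P=[c+d*a+.019*(np.cos(t)*e1+np.sin(t)*e2) for t in th];q=proj(s['intrinsics'],s['pose'],P);print(d,q.round(1).tolist())
P=[c+.016*(np.cos(t)*e1+np.sin(t)*e2) for t in th];print('collar',proj(s['intrinsics'],s['pose'],P).round(1).tolist())
E
```

```text
before
130 5555555555555555555555555555555554
131 5555555555555555555555555555555554
132 5555555555555555555555555555555555
133 5555555555555555555555555555555555
134 5555555555555555555555555555555555
135 5555555555555555555555555555555555
136 5555555555555555555555555555555555
137 5555555555555555555555555555555555
138 5555555555555555555555555555555555
139 5555555555555555555555555555555555
140 5555555555555555555555555555555555
141 5555555555555555555555555555555555
142 5555555555555555555556655555555555
143 --55555555555555555556765555555555
144 OO--444444555555555567665555555555
145 OOO---------4444445666555555555555
146 OOO---------------56655654---5----
147 OOO--------------56655555---------
148 ----------------566655554---------
149 ----------------56655554----------
150 ---------------566555554----------
151 ----------55OOO-66555544----------
152 ---------456OOO-6555554-----------
153 ------444566OOO-6554554-----------
154 ----34-B-667-OOO-55454------------
155 -445-BBB-6677-OOO-----------------
156 134-BBBB-66677--OOOOOO------------
157 111BBBBBB-676666-OOOOO------------
1
[... 1612 characters left out ...]
BBBBBBBBBBBBBBBBB4----------
164 11-BBBBBBBBBBBBBBBBBBBB4----------
165 11BBBBBBBBBBBBBBBBBBBBB4----------
0 [[313.2, 157.2], [316.1, 158.2], [317.9, 158.1], [318.2, 157.0], [316.9, 155.2], [314.4, 153.2], [311.3, 151.5], [308.5, 150.5], [306.6, 150.5], [306.2, 151.6], [307.5, 153.4], [310.0, 155.5]]
0.006 [[314.2, 155.4], [317.1, 156.3], [318.9, 156.3], [319.2, 155.2], [317.9, 153.4], [315.4, 151.4], [312.3, 149.7], [309.5, 148.7], [307.6, 148.7], [307.2, 149.8], [308.5, 151.6], [311.1, 153.6]]
collar [[313.0, 156.7], [315.5, 157.5], [317.0, 157.5], [317.2, 156.5], [316.1, 155.0], [314.0, 153.3], [311.4, 151.9], [309.1, 151.1], [307.5, 151.1], [307.2, 152.0], [308.2, 153.5], [310.4, 155.3]]
```

apply_moves:
  deltas:
    - [1,[0.008,0,-0.016],0]
    - [1,[0.008,0,-0.016],0]
    - [0,[0.008,0,-0.016],0]
    - [0,[0.008,0,-0.016],0]
    - [0,[0.008,0,-0.016],0]
    - [0,[0.008,0,-0.016],0]
    - [0,[0.008,0,-0.15],0]
    - [0,[0.008,0,-0.35],0]
    - [0,[0.1,0,-0.5],0]
    - [0,[0.5,0,-0.5],0]
    - [0,[0.7,0,-0.5],0]
    - [0,[0.7,0,-0.5],0]
  squeeze: 60

```text
t: 14.5
eef_pos: [0.4395, -0.214, 0.2298]
tool_rot: [-0.001, -0.127, 0.992, 0.0]
contact_force: [0.6, 0.2, 0.4]
gripper_width: 1.0
grasp_force: 0.0
```

```bash
cat > asc.py <<'E'
from h import *; from station import bot
import cv2
def asc(im,x0,x1,y0,y1):
    hsv=cv2.cvtColor(im,cv2.COLOR_RGB2HSV)
    for y in range(y0,y1):
        print(y,''.join('B' if 95<h<130 and s>100 else 'O' if 12<h<32 and s>110 and v>120 else (str(min(9,v//26)) if s<45 else '-') for h,s,v in hsv[y,x0:x1].astype(int)))
def foot(im): asc(im,296,330,134,160)
E
python3 - <<'E'
from asc import *
o=bot.get_obs();st(o)
s=bot.read_camera('side');foot(s['color']);t=bot.read_camera('top');print('top');asc(t['color'],385,420,155,185)
for p in (s,t): print([(np.round(d['point'],4).tolist(),round(d['confidence'],2)) for d in bot.look_for(p,'chuck')])
c=np.array([.601,-.171,.114]);a=np.array([-.4539,-.1199,.8829])
for p in (s,t): print(proj(p['intrinsics'],p['pose'],[c+d*a for d in (.053,.058,.064)]).round(1).tolist())
E
```

```text
{'t': 14.5, 'eef_pos': [0.44, -0.214, 0.23], 'contact_force': [0.579, 0.193, 0.425], 'gripper_width': 1.0, 'grasp_force': 0.0}
134 5555555555555555555546666555555555
135 5555555555555555555545787654455555
136 5555555555555555555444688864345555
137 5555555555555555555444567776655555
138 5555555555555555555445545677766555
139 5555555555555555554455444456666555
140 5555555555555555555545444444555555
141 5555555555555555556544555444333345
142 5555555555555555556654555444333355
143 --55555555555555566665544443332455
144 OO--444444555555666666654443323555
145 OOO--------54455666666654443235555
146 OOO-----------5666666665444334----
147 OOO----------566666666654444------
148 ------------5566666666554444------
149 ------------5666666665554444------
150 -----------4666666666554444-------
151 ----------5566666666555444--------
152 ---------45656666665554444--------
153 ------444566--66666554444---------
154 ----34-B-667-O-6665554444---------
155 -445-BBB-6677-OO-55544444---------
156 1344BBBB-67777--OO-54444----------
157 111BBBBBB-676666--OO--4-----------
158 111BBBBBBB566666666---4----------
[... 847 characters left out ...]
5 6BBBBBBBB69555654459998662-1-599965
176 8-BBBBBBBB7655564479999993-0B699965
177 721-BBBBBBB64455447999999851399976-
178 52222BBBBBBBB-44332998999997499965-
179 222222-BBBBBBBBB-3268899999939975--
180 22222222-BBBBBBBBB25887899997984---
181 22222222222--B----2147778899865----
182 224222222222222222222356666555-----
183 224422222222222222222223454445-----
184 222532222222222222222222222255-----
[([0.6053, 0.3423, 0.0448], 0.8), ([0.6263, 0.1216, 0.0535], 0.71), ([0.585, -0.1606, 0.1512], 0.57)]
[([0.5778, -0.1708, 0.1602], 0.84), ([0.6205, 0.1119, 0.0572], 0.79), ([0.604, 0.3231, 0.0534], 0.69)]
[[321.5, 138.1], [322.4, 136.5], [323.5, 134.6]]
[[410.8, 173.7], [411.7, 174.1], [412.7, 174.7]]
```

```bash
python3 - <<'E'
from h import *; from station import bot
o=bot.get_obs();c=np.array([.601,-.171,.114]);a=np.array([-.4539,-.1199,.8829]);X=np.array([-.967,-.257,0])
for d in (.085,.07,.064,.058): print(d,rowto(o,c+d*a+.009*X)[0])
E
```

```text
0.085 [-0.5647, -0.0005, 0.207]
0.07 [-0.5998, -0.0005, 0.2733]
0.064 [-0.6139, -0.0005, 0.2998]
0.058 [-0.6279, -0.0004, 0.3263]
```

apply_moves:
  deltas:
    - [1,[0,0,0],0]
    - [1,[-0.2,0,0],0]
    - [1,[-0.4,0,0],0]
    - [1,[-0.53,0,0.1],0]
    - [1,[-0.565,0,0.2],0]
    - [1,[-0.583,0,0.24],0]
    - [1,[-0.592,0,0.258],0]
    - [1,[-0.6,0,0.273],0]
    - [1,[-0.607,0,0.287],0]
    - [1,[-0.614,0,0.3],0]
    - [1,[-0.614,0,0.3],0]
    - [1,[-0.614,0,0.3],0]

```text
t: 15.9
eef_pos: [0.5624, -0.1812, 0.1703]
tool_rot: [0.0, -0.129, 0.992, -0.0]
contact_force: [-0.3, 0.5, -0.4]
gripper_width: 0.001
grasp_force: 0.0
```

apply_moves:
  deltas:
    - [1,[-0.005,0,0.009],0]
    - [1,[-0.009,0,0.018],0]
    - [1,[-0.014,0,0.026],0]
    - [1,[-0.014,0,0.026],0]

```text
t: 16.3
eef_pos: [0.5645, -0.1807, 0.1655]
tool_rot: [-0.001, -0.129, 0.992, 0.0]
contact_force: [-5.6, -0.3, 9.7]
gripper_width: -0.001
grasp_force: 5.2
```

Contact with the nose is made, so I'll push harder in steps and see whether it moves.

apply_moves:
  deltas:
    - [1,[-0.003,0,0.006],0]
    - [1,[-0.005,0,0.01],0]
    - [1,[-0.005,0,0.01],0]
    - [1,[-0.005,0,0.01],0]

```text
t: 16.7
eef_pos: [0.5647, -0.181, 0.1652]
tool_rot: [-0.001, -0.128, 0.992, 0.0]
contact_force: [-12.7, 1.5, 23.7]
gripper_width: 0.001
grasp_force: 13.0
```

apply_moves:
  deltas:
    - [1,[-0.003,0,0.006],0]
    - [1,[-0.005,0,0.01],0]
    - [1,[-0.005,0,0.01],0]
    - [1,[-0.005,0,0.01],0]

```text
t: 17.1
eef_pos: [0.5648, -0.1813, 0.1649]
tool_rot: [-0.001, -0.128, 0.992, 0.0]
contact_force: [-20.0, 2.3, 39.0]
gripper_width: 0.0
grasp_force: 21.2
```

apply_moves:
  deltas:
    - [1,[0.01,0,-0.03],0]
    - [1,[0.02,0,-0.1],0]
    - [1,[0.1,0,-0.3],0]
    - [1,[0.3,0,-0.5],0]
    - [1,[0.5,0,-0.5],0]
    - [1,[0.5,0,-0.5],0]
    - [1,[0.5,0,-0.5],0]

```text
t: 17.8
eef_pos: [0.47, -0.2058, 0.2615]
tool_rot: [0.001, -0.128, 0.992, -0.0]
contact_force: [0.5, -0.1, 0.1]
gripper_width: 0.003
grasp_force: 0.0
```

```bash
python3 - <<'E'
from asc import *
st(bot.get_obs())
s=bot.read_camera('side');asc(s['color'],304,330,134,158)
for n in ['paddle','chuck','drill_box','tape_yellow']: print(n,[(np.round(d['point'],3).tolist(),round(d['confidence'],2)) for d in bot.look_for(s,n)])
E
```

```text
{'t': 17.8, 'eef_pos': [0.47, -0.206, 0.261], 'contact_force': [0.539, -0.069, 0.126], 'gripper_width': 0.003, 'grasp_force': 0.0}
134 55555555555546666555555555
135 55555555555545777654455555
136 55555555555434678764345555
137 55555555555434567876665555
138 55555555555445555777766555
139 55555555554455554566666555
140 55555555555555444444555555
141 55555555556544444443344445
142 55555555556654544443332355
143 55555555666666544443332455
144 44555555666666654443323555
145 ----4445666666654433324555
146 ------566666666544433-----
147 -----5666666666544444-----
148 -----566666666554444------
149 ----566666666555444-------
150 ---4666666666554444-------
151 --5566666666555444--------
152 -456-6666665554444--------
153 4566--66666555444---------
154 -667-O-5665554444---------
155 -6677-OO-55544434---------
156 -66777--O--54444----------
157 B-676666--OO--4-----------
paddle [([0.487, 0.221, 0.049], 0.88)]
chuck [([0.584, -0.166, 0.148], 0.61), ([0.626, 0.116, 0.053], 0.51), ([0.632, -0.007, 0.019], 0.22)]
drill_box [([0.63, -0.01, 0.02], 0.68), ([0.475, 0.019, 0.02], 0.38)]
tape_yellow [([0.475, 0.018, 0.022], 0.59)]
```

```bash
python3 -c "
from station import bot
print(bot.hand_in())"
```

```text
the job is handed in; nothing more can be done
None
```

The lever is down at its stop, and the chuck is pressed onto the spindle, released and handed in; a 40 N push along the axis no longer moved it, though the images were too coarse to show the rim flat on the collar. The yellow box and tape are where they were, and the gripper is clear of everything.

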